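Rap a jammed spacer out of its storage tube and put it away

TASK

An aluminium spacer is jammed at the closed end of the clear storage tube, which stands mouth down on the cork mat. Pick the tube up, keep it mouth down and rap its mouth on the steel bench block until the spacer drops out onto the block, then lift the tube off it and stand the tube mouth down in the middle of the cork mat again. Finally stand the spacer upright in the empty pocket of the tray, without dropping it on the desk and without upsetting or shoving the other spacer or the things standing about.

Things in the scene. Friction and masses are not known exactly. Their poses are not given: they have to be found in the camera images.
- tube: clear plastic storage tube, diameter 56 mm, length 140 mm, 0.22 kg, loose, standing mouth down. Origin: centre of the open mouth (lower end); z points up to the closed end. From 112 to 140 mm above the mouth: solid grey ribbed cap, 56 mm across, to grip. Below it a 3.5 mm wall, bore 49 mm. Four spring plungers in the wall 100 mm above the mouth clamp the spacer's top by friction
- spacer: solid aluminium cylinder, diameter 40 mm, 60 mm tall, 0.15 kg, jammed in the tube, seen through its wall. Origin: centre of its lower end, z up; at the start 45 to 47 mm above the mouth. Carrying or gently setting the tube down does not free it; each rap that meets the block at 0.2 m/s or more shifts it down by 1 mm or more; after 5 to 7 mm in all it drops, still upright, inside the tube. Takes one to several raps
- other_spacer: another loose aluminium cylinder of the same form, 40 mm in diameter, 60 mm tall, standing in the occupied pocket of the tray. Origin: centre of its lower end, z up
- block: square steel bench block on a rubber foot, 116 x 116 mm, 26 mm high, fixed. Origin: centre of its underside, z up
- block_top (a point): centre of the bench block's flat steel top, 26 mm above the desk
- mat: round cork mat 104 mm in diameter and 5 mm thick, fixed. Origin: centre of its underside
- mat_top (a point): centre of the cork mat's upper face, 5 mm above the desk
- tray: shallow aluminium tray 166 x 86 mm, 22 mm high, fixed; 4 mm walls and floor; one cross wall makes two pockets, each 77 x 78 mm, side by side along its x axis. Origin: centre of its underside. The pocket on its -x side is empty, the one on its +x side holds the other spacer
- free_pocket (a point): centre of the empty pocket's floor, 4 mm above the desk; axes parallel to the tray's
- optical_post: bystander: loose steel post 13 mm in diameter, 61 mm tall, standing on the desk. Origin: centre of its foot, z up
- dropper_bottle: bystander: loose brown dropper bottle 33 mm in diameter, 94 mm tall, standing towards the back. Origin: centre of its foot, z up

How it is judged:
On the way, in this order (a step that is already met when the one before it is completed fails the run):
1. the tube, mouth down, strikes the top of the bench block (contact force between tube and block above 3 N and angle between tube's own z axis and vertical below 0.35 rad).
2. the spacer has dropped out of its jam and stands on the block (horizontal distance between spacer and block_top below 0.05 m and z of spacer in the frame of block_top below 0.004 m and angle between spacer's own z axis and vertical below 0.2 rad), for 0.1 s.
At the end, for the whole second after the job is handed in: The freed spacer stands upright (within 0.08 rad) on the floor of the tray's empty pocket, the empty tube stands mouth down on the cork mat (within 30 mm of its centre, upright within 0.08 rad), the other spacer still stands in its own pocket, and all is at rest (x of spacer in the frame of free_pocket between -0.022 and 0.022 m and y of spacer in the frame of free_pocket between -0.022 and 0.022 m and z of spacer in the frame of free_pocket below 0.004 m and angle between each of spacer, tube's own z axis and vertical below 0.08 rad and horizontal distance between tube and mat_top below 0.03 m and height (world z) of tube below 0.009 m and angle between other_spacer's own z axis and vertical below 0.1 rad and x of other_spacer in the frame of tray above 0.015 m and linear speed of each of spacer, tube below 0.02 m/s); the robot touches nothing.
It fails at once if the other spacer is knocked over (angle between other_spacer's own z axis and vertical above 0.5 rad).
It fails at once if a bystander on the desk is knocked over or shoved more than 40 mm (angle between any of optical_post, dropper_bottle's own z axis and vertical above 0.5 rad or distance of any of optical_post, dropper_bottle from where it was at the start of the episode above 0.04 m).
It fails at once if the spacer is dropped on the desk (contact force between spacer and desk above 0.3 N).
It also fails if it takes over 67 s, if anything falls off the work surface, if the arm or the gripper's body presses on something with over 40 N, if the wrist force passes 120 N, or if a joint passes its speed limit or range.

ROBOT

A 6-joint arm with a two-finger parallel gripper is mounted at the origin on a cart in front of the work surface, level with it; the furniture and walls round the work are solid. World frame = base frame: x ahead of the robot, y to its left, z up, the work surface at z = 0. Lengths are in m, angles in rad, forces in N, time in s.
With the tool pointing down it reaches from about 0.375 to 0.9 m from the base axis. Payload 3.1 kg.
Tool frame: the origin (TCP) lies on the centre line of the jaws, within the pads' length; the fingertips stand robot.finger_overhang ahead of it and the grasp point (between the pads) lies 2 mm behind it (robot.finger_overhang is the distance from the TCP to the fingertips, in m); z points along the fingers, y is the direction in which the jaws open and shut (so a half turn about z gives the same grasp; the last joint's range is limited). The gripper opens to 87 mm and grips with 3 to 60 N. Pads are 19 mm wide; open, the fingers measure 117 mm over their backs; the gripper's body (75 mm by 190 mm) begins 51 mm behind the grasp point.
Start: joints at [0.93, 0.527, 1.433, -0, 1.181, -0.178], TCP at [0.278, 0.56, 0.24] pointing down, gripper open.
Joint ranges: [-3.08, 3.08], [-0.75, 2.2], [0.22, 2.44], [-1.43, 4.57], [0, 2.65], [-2.85, 2.85]. Speed limits (rad/s): [2.79, 2.79, 3.14, 3.14, 3.14, 3.14].

INTERFACE

Orientations are given as a unit quaternion [x, y, z, w].
In Python, from rig import robot gives the robot as it stands. The module is installed in compiled form; this text tells all that it offers.
- The arm moves only by the tool step_arm, never from a script. Its arguments are lists of equal length, an entry for each row: "slide": the shift along the tool's x, y, z in mm, a list of three; "twist": the turn about the tool's z in degrees. A call has 1 to 20 rows; each row shifts and turns the commanded pose from where the row before left it, along the tool's axes as they then stand; what a row does not reach is not made up. A row lasts 1/12 s, in which the tool goes at most 41.7 mm and 7.16 degrees, less where a joint would pass 70% of its speed; a pose out of reach is approached as far as the arm can. A call is refused whole if a number of a shift passes 41.7 or a number of a turn 7.16, either way. A call with a gripper value outside its range is refused whole. "jaw" is the finger opening in mm, from 0 to 87, set as the call begins (left out, the last holds). The fingers move at their own pace and stop on an object; "force" is the grip in N (left out, the last holds). Time passes only in rows, so rows that do not move let the fingers close. It gives the time, the measured TCP pose, the force and the opening at its end, in the units of the state.
- robot.get_obs(): the state, without advancing time (a new reading comes with each control period).
- robot.camera(name): name is "side" or "top" or "wrist"; returns a dict with "color" (400x640x3 uint8, blue, green, red), "depth" (400x640 float32, m along the optical axis (not along the pixel's ray), 0 where there is no reading), "camera_matrix" (3x3 intrinsics, pixels), "k1" (the pictures are not rectified: a ray, as slopes to the right and down, at radius r is drawn at 1 + k1 r^2 times it, then the intrinsics apply), "origin" and "orientation" of the camera in the world. Camera axes: x right, y down, z forward; pixel columns grow to the right and rows downward; lengths in m; the calibration is good to about 2 mm. A picture is of the moment at which its call begins.
- robot.hand_in(): hands the job in, once; it reports no verdict.
The state is a dict: "time": time; "q": joint angles; "joint_velocities": joint speeds; "joint_torque": joint torques, N m; "position": TCP position; "tool_rot": TCP orientation; "ft_force": force on the tool from outside, world axes, zero at the start; "moment": the same for the moment, N m; "grip_width": finger opening in m.
Only numpy, scipy, OpenCV 4.12 (cv2) and the standard library are available. Lean on these libraries where they do the work, as an engineer would, in place of code of your own. Each camera call takes 0.05 s, during which the arm holds its last target.

## Working session

There is one attempt and no reset: what is moved stays moved. The work goes in short steps, Python scripts to look and compute and a tool call to move; the robot and the scene stay as the last step left them, time stands still between calls to the robot, and variables do not carry over. Pictures are saved under pics/ and viewed, and the job is handed in when it is done.

Besides the shell and the picture viewer there is one more tool, called as name(argument=value, ...), one argument or row to a line, values as JSON. step_arm: Moves the arm, as the interface text tells. Its arguments: {"type":"object","properties":{"slide":{"type":"array","items":{"type":"array","items":{"type":"number"}}},"twist":{"type":"array","items":{"type":"number"}},"jaw":{"type":"number"},"force":{"type":"number"}},"required":["slide","twist"]}

```bash
mkdir -p pics; cat > h.py <<'E'
import numpy as np,cv2,pickle
from rig import robot
from scipy.spatial.transform import Rotation as R
def snap(n,tag):
    c=robot.camera(n); pickle.dump(c,open(f'{tag}.pkl','wb')); cv2.imwrite(f'pics/{tag}.png',c['color']); return c
def pts(c):
    K=np.array(c['camera_matrix']);h,w=c['depth'].shape
    u,v=np.meshgrid(np.arange(w),np.arange(h))
    dx=(u-K[0,2])/K[0,0];dy=(v-K[1,2])/K[1,1]
    x,y=dx.copy(),dy.copy()
    for _ in range(8):
        s=1+c['k1']*(x*x+y*y); x=dx/s;y=dy/s
    d=c['depth']
    P=np.stack([x*d,y*d,d],-1)
    o=np.array(c['orientation']); M=R.from_quat(o).as_matrix() if o.size==4 else o
    return P@M.T+np.array(c['origin']), np.stack([x,y,np.ones_like(x)],-1)@M.T
def st():
    o=robot.get_obs(); 
    for k in ('time','q','position','tool_rot','ft_force','grip_width'): print(k,np.round(o[k],4))
E
python3 - <<'E'
from h import *
st(); print(robot.finger_overhang)
for n in('side','top','wrist'):
    c=snap(n,n+'0'); print(n,c['origin'],c['orientation'],c['camera_matrix'],c['k1'])
E
```

```text
time 0.0
q [ 0.9305  0.5285  1.4339 -0.      1.1814 -0.1785]
position [0.278  0.559  0.2386]
tool_rot [ 2.288e-01  9.735e-01 -1.000e-03 -4.000e-04]
ft_force [0.1813 0.8145 0.0708]
grip_width 0.0868
0.017
side [ 0.32990443 -0.76112764  0.41083348] [ 0.82542539 -0.09707495  0.07970601 -0.55036019] [[439.3405962    0.         324.87577653]
 [  0.         439.3405962  196.7579536 ]
 [  0.           0.           1.        ]] -0.026838665971066315
top [0.47319048 0.03622063 0.97484235] [-0.70310676  0.70927985 -0.0334263   0.03802179] [[455.19594485   0.         323.21481467]
 [  0.         455.19594485 198.95914615]
 [  0.           0.           1.        ]] -0.12314437440097212
wrist [0.20550931 0.59518216 0.38281252] [0.84071656 0.52025816 0.07835783 0.12801236] [[341.07439227   0.         321.92977825]
 [  0.         341.07439227 194.85104197]
 [  0.           0.           1.        ]] -0.04457150317698886
```

View pics/top0.png

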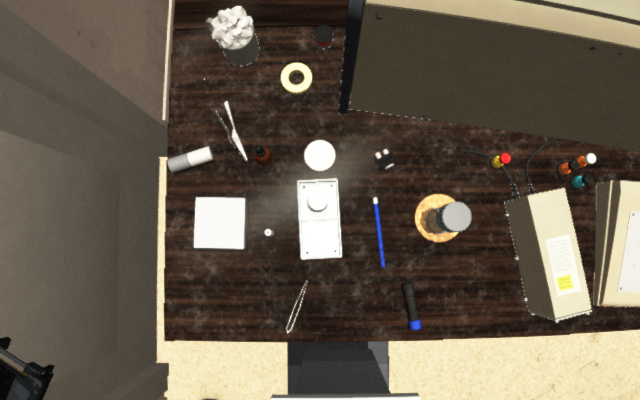

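View pics/side0.png

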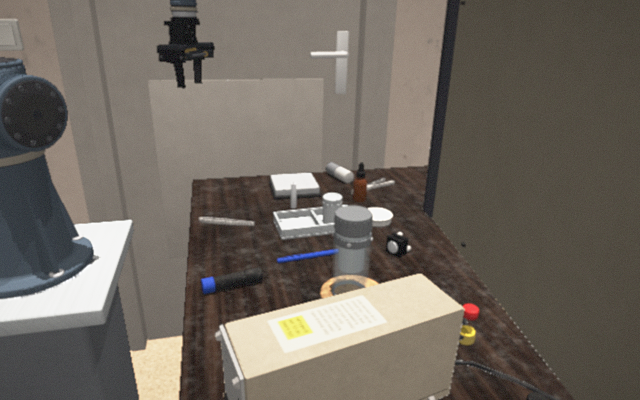

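```bash
python3 - <<'E'
from h import *
c=pickle.load(open('top0.pkl','rb'));P,_=pts(c)
for z0,z1 in((.003,.008),(.010,.024),(.0235,.03),(.05,.07),(.08,.1),(.11,.2)):
    m=((P[...,2]>z0)&(P[...,2]<z1)&(c['depth']>0)).astype(np.uint8)
    n,l,s,ce=cv2.connectedComponentsWithStats(m)
    for i in range(1,n):
        if s[i,4]>25:
            p=P[l==i]; print(z0,z1,'px',ce[i].round(),s[i,4],'mean',p.mean(0).round(4),'mid',((p.min(0)+p.max(0))/2).round(4),'ext',np.ptp(p,axis=0).round(3))
E
```

```text
0.003 0.008 px [66. 11.] 35 mean [1.0341 0.6597 0.0054] mid [1.0352 0.6591 0.0055] ext [0.06  0.007 0.005]
0.003 0.008 px [ 46. 117.] 44 mean [0.7684 0.6843 0.0058] mid [0.7707 0.6842 0.0055] ext [0.067 0.006 0.005]
0.003 0.008 px [543. 146.] 60 mean [ 0.6858 -0.4488  0.0054] mid [ 0.6862 -0.4498  0.0055] ext [0.037 0.051 0.005]
0.003 0.008 px [467. 151.] 42 mean [ 0.6748 -0.2734  0.006 ] mid [ 0.6751 -0.2728  0.0055] ext [0.011 0.035 0.005]
0.003 0.008 px [488. 157.] 28 mean [ 0.6617 -0.3196  0.0059] mid [ 0.6605 -0.3174  0.0055] ext [0.018 0.024 0.005]
0.003 0.008 px [ 43. 171.] 27 mean [0.642  0.682  0.0056] mid [0.6415 0.6813 0.0054] ext [0.037 0.006 0.005]
0.003 0.008 px [318. 198.] 633 mean [0.5737 0.0526 0.0048] mid [0.5718 0.0524 0.0055] ext [0.077 0.079 0.005]
0.003 0.008 px [ 41. 196.] 39 mean [0.5833 0.6824 0.0049] mid [0.5808 0.6821 0.0055] ext [0.062 0.005 0.005]
0.003 0.008 px [431. 217.] 748 mean [ 0.5312 -0.1895  0.0052] mid [ 0.5284 -0.1983  0.0055] ext [0.103 0.092 0.005]
0.003 0.008 px [377. 214.] 60 mean [ 0.5385 -0.0721  0.0065] mid [ 0.5392 -0.0723  0.0058] ext 
[... 7085 characters left out ...]
.6819 0.09  ] ext [0.022 0.005 0.02 ]
0.11 0.2 px [ 14. 129.] 5543 mean [0.7089 0.6698 0.1412] mid [0.6477 0.6651 0.1549] ext [0.719 0.058 0.09 ]
0.11 0.2 px [232.  25.] 1139 mean [0.9074 0.2205 0.1314] mid [0.9147 0.2258 0.1328] ext [0.082 0.081 0.045]
0.11 0.2 px [490. 108.] 4894 mean [ 0.7264 -0.2783  0.1563] mid [ 0.7303 -0.302   0.155 ] ext [0.101 0.621 0.09 ]
0.11 0.2 px [558. 254.] 5256 mean [ 0.4493 -0.4083  0.1259] mid [ 0.4477 -0.411   0.1212] ext [0.258 0.125 0.022]
0.11 0.2 px [455. 216.] 838 mean [ 0.5232 -0.2011  0.1421] mid [ 0.5235 -0.2043  0.1299] ext [0.057 0.057 0.039]
0.11 0.2 px [  5. 358.] 51 mean [0.2454 0.6819 0.1232] mid [0.2457 0.6816 0.1249] ext [0.026 0.005 0.029]
```

The top view shows the tube cap at (455,216) on the mat at (438,218). The block is at (219,222), the tray at (320,219) with the other spacer at (318,200), the post at (268,232) and the bottle at (262,155). Next I'll refine those fits.

```bash
python3 - <<'E'
from h import *
c=pickle.load(open('top0.pkl','rb'));P,ray=pts(c)
Z=P[...,2]
def comp(m,u,v):
    n,l,s,ce=cv2.connectedComponentsWithStats(m.astype(np.uint8)); return l==l[v,u]
def onplane(px,z):
    px=np.array(px,float); o=np.array(c['origin'])
    ui=np.clip(px[:,0],0,639);vi=np.clip(px[:,1],0,399)
    r=np.stack([cv2.remap(ray[...,k].astype(np.float32),ui.astype(np.float32)[:,None],vi.astype(np.float32)[:,None],cv2.INTER_LINEAR)[:,0] for k in range(3)],-1)
    return o+r*((z-o[2])/r[:,2])[:,None]
def circ(m,z):
    ct=max(cv2.findContours(m.astype(np.uint8),cv2.RETR_EXTERNAL,cv2.CHAIN_APPROX_NONE)[0],key=len)[:,0]
    return cv2.minEnclosingCircle(onplane(ct,z)[:,:2].astype(np.float32))
m=comp((Z>.135)&(Z<.155),456,216); print('cap',circ(m,.145),np.median(Z[m]))
m=comp((Z>.055)&(Z<.072),318,200); print('other',circ(m,.064),np.median(Z[m]))
m=comp((Z>.02)&(Z<.032),219,222)
print('block',cv2.minAreaRect(P[m][:,:2].astype(np.float32)),np.median(Z[m]))
m=(P[...,0]>.43)&(P[...,0]<.63)&(P[...,1]>-.01)&(P[...,1]<.11)&(Z>.016)&(Z<.026)
print('tray',cv2.minAreaRect(P[m][:,:2].astype(np.float32)))
hsv=cv2.cvtColor(c['color'],cv2.COLOR_BGR2HSV)
m=(hsv[...,0]<25)&(hsv[...,1]>80)&(hsv[...,2]>120); m[:, :405]=0;m[:,480:]=0;m[:185]=0;m[255:]=0
m=comp(m,422,222); print('mat',m.sum(),circ(m,.005))
m=(Z>.003)&(Z<.2)&(np.abs(P[...,0]-.53)<.06)&(np.abs(P[...,1]+.19)<.06)&(Z<.008)
q=P[m][:,:2]; A=np.c_[2*q,np.ones(len(q))]
print('mat ext',q.min(0),q.max(0))
m=(Z>.2)&(P[...,0]<.8)&(P[...,0]>.3)&(np.abs(P[...,1])<.6); print('high obst',P[m].min(0) if m.any() else None)
E
```

```text
cap ((0.5234872102737427, -0.20301155745983124), 0.02912352979183197) 0.1446165998927147
other ((0.5645310282707214, 0.052469320595264435), 0.020027028396725655) 0.06316458923382062
block ((0.5223608613014221, 0.26192522048950195), (0.10855131596326828, 0.1087438091635704), 88.55482482910156) 0.025580153126113947
tray ((0.5305526852607727, 0.05094226449728012), (0.1661958545446396, 0.08622195571660995), 2.7163541316986084)
mat 871 ((0.5295228958129883, -0.20506000518798828), 0.053292807191610336)
mat ext [ 0.47266123 -0.2477609 ] [ 0.58669878 -0.1340534 ]
high obst [ 0.30004915 -0.5476388   0.20003228]
```

```bash
python3 - <<'E'
import cv2
a=cv2.imread('pics/top0.png')[170:270,400:500]; b=cv2.imread('pics/side0.png')[150:330,230:430]
cv2.imwrite('pics/topcrop.png',cv2.resize(a,(400,400)));cv2.imwrite('pics/sidecrop.png',cv2.resize(b,None,fx=3,fy=3))
E
```

```text
(no output)
```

View pics/topcrop.png

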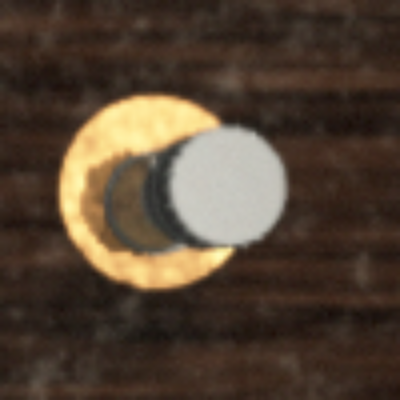

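View pics/sidecrop.png

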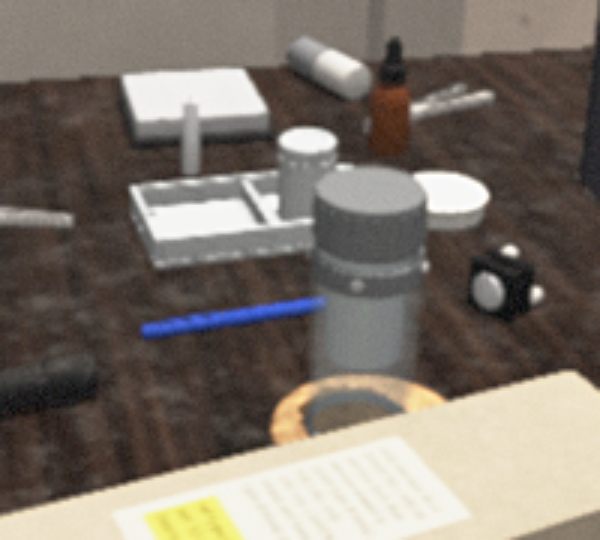

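```bash
cat >> h.py <<'E'
def go(target):
    o=robot.get_obs(); M=R.from_quat(o['tool_rot']).as_matrix()
    print('pos',np.round(o['position'],4),'slide mm',np.round(M.T@(np.array(target)-o['position'])*1000,1),'yaw y',np.round(M[:,1],3),'x',np.round(M[:,0],3))
E
python3 - <<'E'
from h import *
c=pickle.load(open('top0.pkl','rb'));P,ray=pts(c)
for x in np.arange(.3,.75,.05):
  print(round(x,2),[round(float(P[...,2][(abs(P[...,0]-x)<.025)&(abs(P[...,1]-y)<.05)&(c['depth']>0)].max(initial=0)),2) for y in np.arange(-.35,.6,.1)])
o=np.array(c['origin'])
r=ray[218,438]; print('matc',o+r*(.005-o[2])/r[2]); r=ray[221,435]; print('tubec',o+r*(.006-o[2])/r[2])
go([.5235,-.203,.24])
E
```

```text
0.3 [0.13, 0.01, 0.03, 0.01, 0.01, 0.01, 0.01, 0.01, 0.34, 0.37]
0.35 [0.13, 0.01, 0.03, 0.01, 0.01, 0.01, 0.01, 0.01, 0.0, 0.0]
0.4 [0.13, 0.01, 0.03, 0.01, 0.01, 0.0, 0.01, 0.0, 0.0, 0.0]
0.45 [0.13, 0.01, 0.01, 0.01, 0.03, 0.01, 0.03, 0.03, 0.0, 0.0]
0.5 [0.13, 0.15, 0.15, 0.01, 0.03, 0.06, 0.03, 0.03, 0.0, 0.0]
0.55 [0.13, 0.15, 0.15, 0.01, 0.07, 0.0, 0.03, 0.03, 0.0, 0.0]
0.6 [0.04, 0.01, 0.01, 0.0, 0.07, 0.01, 0.03, 0.03, 0.0, 0.0]
0.65 [0.06, 0.01, 0.04, 0.04, 0.02, 0.1, 0.03, 0.04, 0.0, 0.0]
0.7 [0.47, 0.47, 0.01, 0.01, 0.02, 0.05, 0.03, 0.03, 0.0, 0.0]
matc [ 0.52827632 -0.20389223  0.005     ]
tubec [ 0.52186106 -0.19692743  0.006     ]
pos [0.2781 0.5591 0.2388] slide mm [-5.592e+02 -5.730e+02 -4.000e-01] yaw y [ 0.446  0.895 -0.002] x [-0.895  0.446  0.   ]
```

step_arm(
  slide=[
    [-14, -14, 0],
    [-26, -27, 0],
    [-28, -29, 0],
    [-28, -29, 0],
    [-28, -29, 0],
    [-28, -29, 0],
    [-28, -29, 0],
    [-28, -29, 0],
    [-28, -29, 0],
    [-28, -29, 0],
    [-28, -29, 0],
    [-28, -29, 0],
    [-28, -29, 0],
    [-28, -29, 0],
    [-28, -29, 0],
    [-28, -29, 0],
    [-28, -29, 0],
    [-28, -29, 0],
    [-28, -29, 0],
    [-20, -20, 0],
  ],
  twist=[0, 0, 0, 0, 0, 0, 0, 0, 0, 0, 0, 0, 0, 0, 0, 0, 0, 0, 0, 0],
  jaw=87,
)

```text
time: 1.82
position: [0.5124, -0.1791, 0.2395]
tool_rot: [0.23, 0.973, -0.001, 0.001]
ft_force: [0.7, 1.3, 0.4]
grip_width: 0.0871
```

step_arm(
  slide=[
    [0, 0, 0],
    [0, 0, 0],
  ],
  twist=[0, 0],
)

```text
time: 1.98
position: [0.5115, -0.1767, 0.239]
tool_rot: [0.23, 0.973, 0.0, -0.0]
ft_force: [-0.7, -0.1, -0.3]
grip_width: 0.0872
```

```bash
python3 - <<'E'
from h import *
snap('wrist','w1'); go([.5235,-.203,.13]); st()
E
```

```text
pos [ 0.5107 -0.1751  0.2389] slide mm [-24.1 -19.3 108.9] yaw y [0.447 0.895 0.001] x [-0.895  0.447  0.002]
time 2.0333
q [-5.3760e-01  4.1490e-01  1.6456e+00  5.0000e-04  1.0834e+00 -1.6455e+00]
position [ 0.5107 -0.1751  0.2389]
tool_rot [ 2.295e-01  9.733e-01  5.000e-04 -1.000e-03]
ft_force [-0.6343  0.5732 -0.2959]
grip_width 0.0871
```

View pics/w1.png

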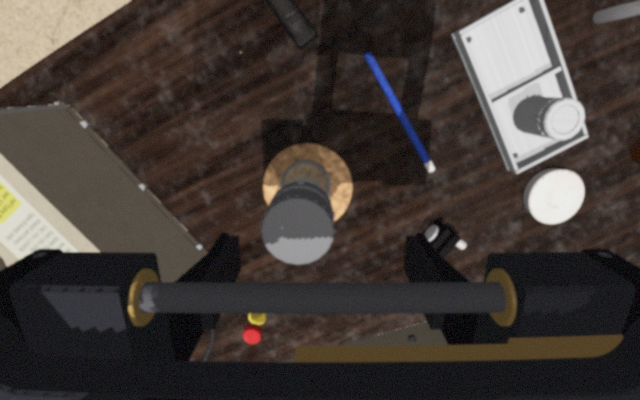

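The wrist view shows the cap at (298,230) and the mat at (308,190). I'll cross-check the tube position from its depth image.

```bash
python3 - <<'E'
from h import *
c=pickle.load(open('w1.pkl','rb'));P,ray=pts(c);Z=P[...,2]
m=(Z>.135)&(Z<.155)&(abs(P[...,0]-.52)<.05)&(abs(P[...,1]+.2)<.05); m[:150]=0;m[270:]=0
print(m.sum(),np.median(Z[m]),cv2.minEnclosingCircle(P[m][:,:2].astype(np.float32)))
hsv=cv2.cvtColor(c['color'],cv2.COLOR_BGR2HSV)
k=(hsv[...,0]<25)&(hsv[...,1]>80)&(hsv[...,2]>90); k[:130]=0;k[240:]=0;k[:,:250]=0;k[:,365:]=0
k&=(Z<.009)
print('mat',k.sum(),cv2.minEnclosingCircle(P[k][:,:2].astype(np.float32)))
E
```

```text
3981 0.14363626571457594 ((0.5230382084846497, -0.20455172657966614), 0.028579052537679672)
mat 2588 ((0.5315321087837219, -0.20600269734859467), 0.05421258509159088)
```

step_arm(
  slide=[
    [-12, -10, 0],
    [-12, -10, 0],
    [0, 0, 0],
    [0, 0, 20],
    [0, 0, 30],
    [0, 0, 30],
    [0, 0, 18],
    [0, 0, 10],
    [0, 0, 0],
    [0, 0, 0],
  ],
  twist=[0, 0, 0, 0, 0, 0, 0, 0, 0, 0],
)

```text
time: 2.87
position: [0.5239, -0.2028, 0.1318]
tool_rot: [0.228, 0.974, 0.0, -0.0]
ft_force: [0.6, 0.0, 0.7]
grip_width: 0.0869
```

```bash
python3 - <<'E'
from h import *
snap('side','s2'); snap('wrist','w2'); go([.5235,-.2035,.131]); st()
cv2.imwrite('pics/m2.png',np.hstack([cv2.resize(cv2.imread('pics/s2.png'),(400,250)),cv2.resize(cv2.imread('pics/w2.png'),(400,250))]))
E
```

```text
pos [ 0.5249 -0.2038  0.133 ] slide mm [ 1.4 -0.3  2. ] yaw y [ 0.445  0.896 -0.   ] x [-0.896  0.445 -0.003]
time 2.9667
q [-5.6890e-01  5.9070e-01  1.6868e+00  1.0000e-04  8.6140e-01 -1.6786e+00]
position [ 0.5249 -0.2038  0.133 ]
tool_rot [ 2.285e-01  9.735e-01 -4.000e-04  1.300e-03]
ft_force [ 0.2329 -0.724   0.0442]
grip_width 0.0872
```

View pics/m2.png

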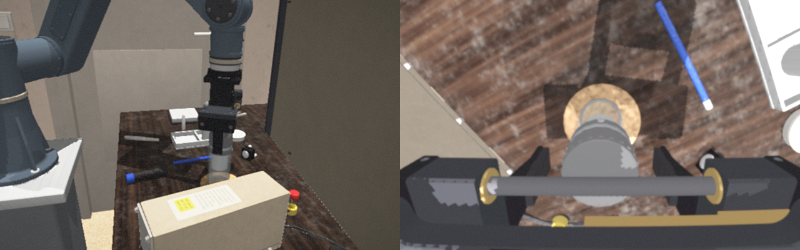

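The cap sits centred between the fingers, so I'll close on it.

step_arm(
  slide=[
    [0, 0, 1],
    [0, 0, 0],
    [0, 0, 0],
    [0, 0, 0],
    [0, 0, 0],
    [0, 0, 0],
    [0, 0, 0],
    [0, 0, 0],
  ],
  twist=[0, 0, 0, 0, 0, 0, 0, 0],
  jaw=45,
  force=55,
)

```text
time: 3.63
position: [0.5241, -0.2041, 0.1307]
tool_rot: [0.229, 0.973, -0.0, 0.0]
ft_force: [-0.6, -0.0, 0.8]
grip_width: 0.0551
```

step_arm(
  slide=[
    [0, 0, 0],
    [0, 0, 0],
    [0, 0, 0],
  ],
  twist=[0, 0, 0],
)

```text
time: 3.88
position: [0.5241, -0.2041, 0.1307]
tool_rot: [0.229, 0.973, -0.0, 0.0]
ft_force: [-1.2, -1.0, 3.3]
grip_width: 0.055
```

```bash
python3 - <<'E'
from h import *
st(); go([.5222,.2615,.25])
E
```

```text
time 3.8833
q [-5.6990e-01  5.9420e-01  1.6884e+00 -3.0000e-04  8.5870e-01 -1.6787e+00]
position [ 0.5241 -0.2041  0.1307]
tool_rot [ 2.288e-01  9.735e-01 -2.000e-04  1.000e-04]
ft_force [-1.2235 -0.9987  3.2799]
grip_width 0.055
pos [ 0.5241 -0.2041  0.1307] slide mm [ 209.   415.9 -119.5] yaw y [ 0.445  0.895 -0.   ] x [-0.895  0.445 -0.   ]
```

step_arm(
  slide=[
    [0, 0, -8],
    [0, 0, -16],
    [0, 0, -22],
    [0, 0, -22],
    [0, 0, -22],
    [0, 0, -14],
    [0, 0, -6],
  ],
  twist=[0, 0, 0, 0, 0, 0, 0],
)

```text
time: 4.47
position: [0.5246, -0.2038, 0.2425]
tool_rot: [0.229, 0.973, -0.0, 0.001]
ft_force: [0.4, 0.2, -4.0]
grip_width: 0.0551
```

step_arm(
  slide=[
    [5, 10, 0],
    [10, 20, 0],
    [12, 24, 0],
    [13, 26, 0],
    [13, 26, 0],
    [13, 26, 0],
    [13, 26, 0],
    [13, 26, 0],
    [13, 26, 0],
    [13, 26, 0],
    [13, 26, 0],
    [13, 26, 0],
    [13, 26, 0],
    [13, 26, 0],
    [13, 26, 0],
    [12, 24, 0],
    [10, 20, 0],
    [4, 8, 0],
    [0, 0, 0],
    [0, 0, 0],
  ],
  twist=[0, 0, 0, 0, 0, 0, 0, 0, 0, 0, 0, 0, 0, 0, 0, 0, 0, 0, 0, 0],
)

```text
time: 6.13
position: [0.5217, 0.2634, 0.2391]
tool_rot: [0.228, 0.974, -0.001, -0.001]
ft_force: [0.2, -0.7, -4.1]
grip_width: 0.0553
```

```bash
python3 - <<'E'
from h import *
snap('side','s3'); snap('top','t3'); st(); go([.5222,.2615,.1517])
E
```

```text
time 6.2333
q [ 2.7460e-01  4.7370e-01  1.5345e+00 -7.0000e-04  1.1358e+00 -8.3330e-01]
position [0.5225 0.2623 0.2397]
tool_rot [ 2.292e-01  9.734e-01 -8.000e-04 -9.000e-04]
ft_force [-0.9599 -0.7642 -4.7184]
grip_width 0.0551
pos [0.5225 0.2623 0.2397] slide mm [-0.2 -0.7 88. ] yaw y [ 0.446  0.895 -0.002] x [-0.895  0.446  0.001]
```

View pics/s3.png

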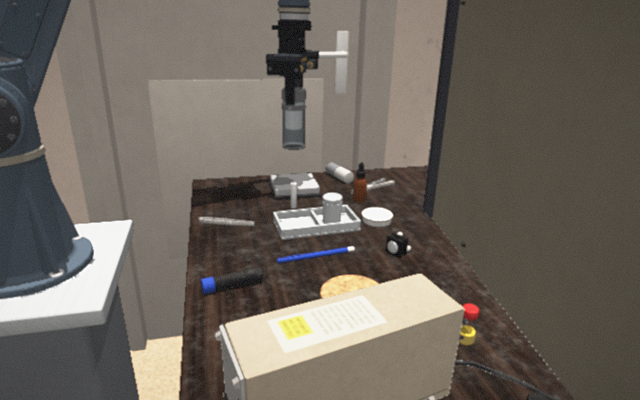

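View pics/t3.png

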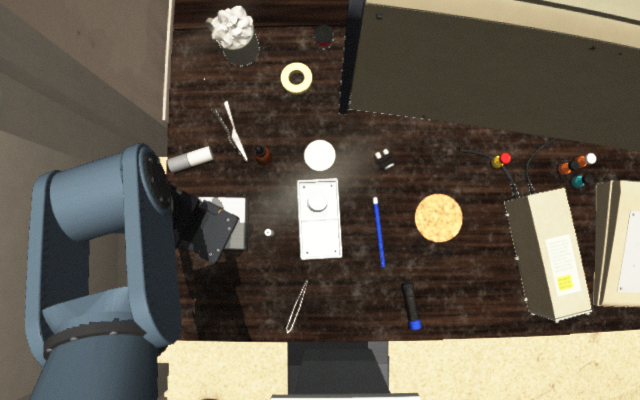

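step_arm(
  slide=[
    [0, 0, 16],
    [0, 0, 22],
    [0, 0, 8],
    [0, 0, 2],
    [0, 0, 0],
    [0, 0, 0],
  ],
  twist=[0, 0, 0, 0, 0, 0],
)

```text
time: 6.73
position: [0.5239, 0.2631, 0.1933]
tool_rot: [0.229, 0.973, 0.0, 0.001]
ft_force: [-0.8, 0.4, -2.7]
grip_width: 0.0548
```

```bash
python3 - <<'E'
from h import *
c=pickle.load(open('t3.pkl','rb'));P,ray=pts(c);Z=P[...,2]
hsv=cv2.cvtColor(c['color'],cv2.COLOR_BGR2HSV)
k=(hsv[...,0]<25)&(hsv[...,1]>80)&(hsv[...,2]>100); k[:185]=0;k[255:]=0;k[:,:405]=0;k[:,475:]=0
print('mat',k.sum(),P[k].mean(0),cv2.minEnclosingCircle(P[k][:,:2].astype(np.float32)))
go([.5222,.2615,.1517])
E
```

```text
mat 1560 [ 0.53008028 -0.20352611  0.00701574] ((0.5322747230529785, -0.10779248923063278), 0.1557622104883194)
pos [0.5239 0.2631 0.1933] slide mm [ 0.8 -2.2 41.6] yaw y [0.446 0.895 0.001] x [-0.895  0.446 -0.001]
```

step_arm(
  slide=[
    [0, 0, 8],
    [0, 0, 11],
    [0, 0, 24],
    [0, 0, -1],
    [0, 0, 0],
  ],
  twist=[0, 0, 0, 0, 0],
)

```text
time: 7.15
position: [0.5229, 0.2634, 0.15]
tool_rot: [0.229, 0.973, -0.0, -0.001]
ft_force: [-0.3, -0.5, -2.9]
grip_width: 0.0553
```

```bash
python3 - <<'E'
from h import *
c=snap('side','s4'); cv2.imwrite('pics/s4c.png',cv2.resize(c['color'][60:210,220:400],None,fx=4,fy=4)); st()
E
```

```text
time 7.2
q [ 2.761e-01  5.902e-01  1.615e+00 -2.000e-04  9.381e-01 -8.331e-01]
position [0.5226 0.2634 0.1502]
tool_rot [ 2.287e-01  9.735e-01 -5.000e-04 -7.000e-04]
ft_force [-0.6072 -0.9124 -2.9212]
grip_width 0.0552
```

View pics/s4c.png

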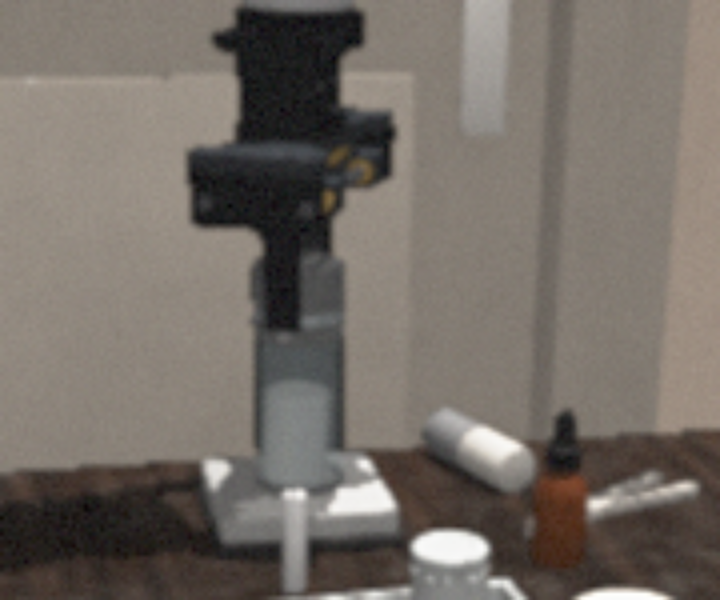

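In the side crop the spacer stands on the block inside the tube, with its foot at about (298,480). One rap was enough, so I'll lift the tube straight up, gently.

step_arm(
  slide=[
    [0, 0, 0],
    [0, 0, -3],
    [0, 0, -5],
    [0, 0, -8],
    [0, 0, -10],
    [0, 0, -12],
    [0, 0, -14],
    [0, 0, -14],
    [0, 0, -14],
    [0, 0, -14],
    [0, 0, -10],
    [0, 0, -6],
    [0, 0, 0],
  ],
  twist=[0, 0, 0, 0, 0, 0, 0, 0, 0, 0, 0, 0, 0],
)

```text
time: 8.28
position: [0.5242, 0.2638, 0.2628]
tool_rot: [0.229, 0.973, 0.001, 0.002]
ft_force: [0.8, 0.4, -3.4]
grip_width: 0.055
```

```bash
python3 - <<'E'
from h import *
c=snap('side','s5'); cv2.imwrite('pics/s5c.png',cv2.resize(c['color'][40:210,220:400],None,fx=3.5,fy=3.5)); st(); go([.530,-.2035,.2597])
E
```

```text
time 8.3333
q [ 0.2759  0.4495  1.5093 -0.      1.1807 -0.8331]
position [0.5235 0.2636 0.2615]
tool_rot [2.288e-01 9.735e-01 5.000e-04 9.000e-04]
ft_force [-0.3989 -0.7722 -2.4503]
grip_width 0.0549
pos [0.5235 0.2636 0.2615] slide mm [-213.9 -415.3    1.6] yaw y [0.446 0.895 0.001] x [-0.895  0.446 -0.002]
```

View pics/s5c.png

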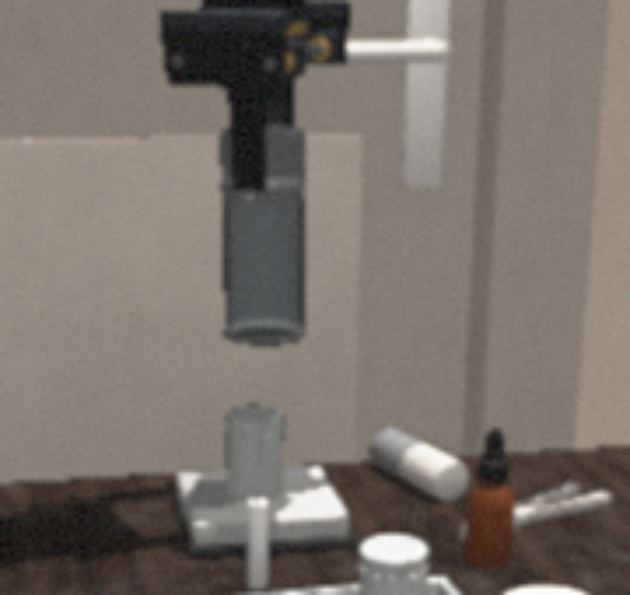

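The tube is empty and clear, and the spacer stands upright on the block (foot at about (255,490) in the crop). Now I'll carry the tube back to the mat.

step_arm(
  slide=[
    [-5, -10, 0],
    [-10, -20, 0],
    [-13, -25, 0],
    [-13, -26, 0],
    [-13, -26, 0],
    [-14, -26, 0],
    [-14, -26, 0],
    [-14, -26, 0],
    [-14, -26, 0],
    [-14, -26, 0],
    [-14, -26, 0],
    [-14, -26, 0],
    [-13, -26, 0],
    [-13, -26, 0],
    [-13, -26, 0],
    [-12, -24, 0],
    [-8, -17, 0],
    [-4, -8, 0],
    [0, 0, 0],
    [0, 0, 0],
  ],
  twist=[0, 0, 0, 0, 0, 0, 0, 0, 0, 0, 0, 0, 0, 0, 0, 0, 0, 0, 0, 0],
)

```text
time: 10.0
position: [0.5294, -0.2043, 0.2597]
tool_rot: [0.229, 0.973, 0.001, -0.001]
ft_force: [-0.1, 0.2, -2.8]
grip_width: 0.0553
```

step_arm(
  slide=[
    [0, 0, 10],
    [0, 0, 20],
    [0, 0, 30],
    [0, 0, 30],
    [0, 0, 18],
    [0, 0, 8],
    [0, 0, 4],
    [0, 0, 0],
    [0, 0, 0],
  ],
  twist=[0, 0, 0, 0, 0, 0, 0, 0, 0],
)

```text
time: 10.75
position: [0.5311, -0.2046, 0.1414]
tool_rot: [0.228, 0.974, -0.0, 0.001]
ft_force: [0.4, -0.4, -1.9]
grip_width: 0.0551
```

```bash
python3 - <<'E'
from h import *
st(); go([.530,-.2035,.1305])
E
```

```text
time 10.75
q [-5.6410e-01  5.8450e-01  1.6651e+00  1.0000e-04  8.9010e-01 -1.6739e+00]
position [ 0.5311 -0.2046  0.1414]
tool_rot [ 2.285e-01  9.736e-01 -3.000e-04  9.000e-04]
ft_force [ 0.373  -0.3965 -1.8837]
grip_width 0.0551
pos [ 0.5311 -0.2046  0.1414] slide mm [ 1.5  0.5 10.9] yaw y [ 0.445  0.896 -0.   ] x [-0.896  0.445 -0.002]
```

Lower gently and watch the force.

step_arm(
  slide=[
    [0, 0, 3],
    [0, 0, 3],
    [0, 0, 2],
    [0, 0, 1],
    [0, 0, 0],
  ],
  twist=[0, 0, 0, 0, 0],
)

```text
time: 11.17
position: [0.5302, -0.2048, 0.1315]
tool_rot: [0.229, 0.973, 0.0, -0.0]
ft_force: [-0.4, -0.8, -3.6]
grip_width: 0.055
```

step_arm(
  slide=[
    [0, 0, 1],
    [0, 0, 0],
    [0, 0, 0],
  ],
  twist=[0, 0, 0],
)

```text
time: 11.42
position: [0.5303, -0.2048, 0.1305]
tool_rot: [0.229, 0.973, -0.0, 0.0]
ft_force: [0.2, 0.1, -2.3]
grip_width: 0.0553
```

step_arm(
  slide=[
    [0, 0, 1],
    [0, 0, 0],
    [0, 0, 0],
  ],
  twist=[0, 0, 0],
)

```text
time: 11.67
position: [0.5302, -0.2047, 0.1295]
tool_rot: [0.229, 0.973, 0.0, -0.0]
ft_force: [-0.1, -0.1, -2.4]
grip_width: 0.055
```

step_arm(
  slide=[
    [0, 0, 0.7],
    [0, 0, 0],
    [0, 0, 0],
  ],
  twist=[0, 0, 0],
)

```text
time: 11.92
position: [0.5303, -0.2047, 0.1288]
tool_rot: [0.229, 0.973, 0.0, -0.0]
ft_force: [0.3, 0.2, -2.9]
grip_width: 0.0551
```

step_arm(
  slide=[
    [0, 0, 0.7],
    [0, 0, 0],
    [0, 0, 0],
  ],
  twist=[0, 0, 0],
)

```text
time: 12.17
position: [0.5302, -0.2047, 0.1281]
tool_rot: [0.229, 0.973, 0.0, -0.0]
ft_force: [-0.4, 0.3, -2.7]
grip_width: 0.055
```

step_arm(
  slide=[
    [0, 0, 0.6],
    [0, 0, 0],
    [0, 0, 0],
  ],
  twist=[0, 0, 0],
)

```text
time: 12.42
position: [0.5303, -0.2047, 0.1275]
tool_rot: [0.229, 0.973, 0.0, -0.0]
ft_force: [-0.4, 0.1, -3.0]
grip_width: 0.0552
```

```bash
python3 - <<'E'
from h import *
c=snap('side','s6'); cv2.imwrite('pics/s6c.png',cv2.resize(c['color'][150:330,260:440],None,fx=3.3,fy=3.3))
P,_=pts(snap('wrist','w6'));Z=P[...,2]
m=(Z>.12)&(Z<.165)&(abs(P[...,0]-.53)<.035)&(abs(P[...,1]+.205)<.035); print(m.sum(),np.histogram(Z[m],bins=np.arange(.12,.165,.002)))
E
```

```text
12102 (array([ 202,  209,  215,  229,  222,  264,  277,  267,  312,  392,  412,
       3854, 3757,  146,  135,  168,  165,  124,  137,  401,   83,   89]), array([0.12 , 0.122, 0.124, 0.126, 0.128, 0.13 , 0.132, 0.134, 0.136,
       0.138, 0.14 , 0.142, 0.144, 0.146, 0.148, 0.15 , 0.152, 0.154,
       0.156, 0.158, 0.16 , 0.162, 0.164]))
```

View pics/s6c.png

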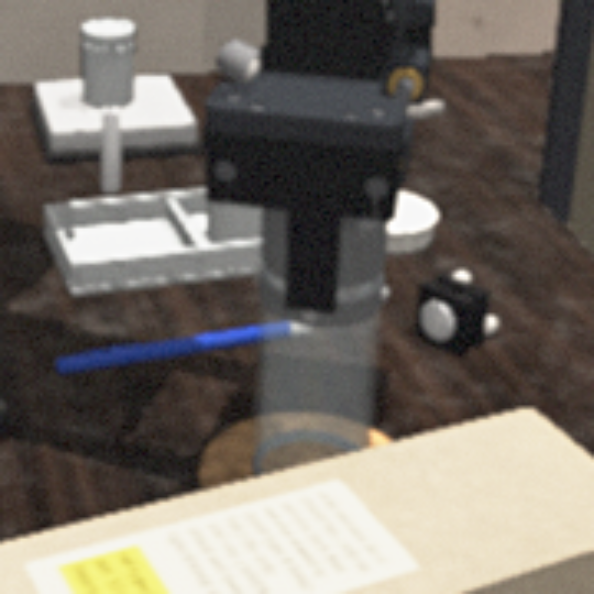

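View pics/w6.png

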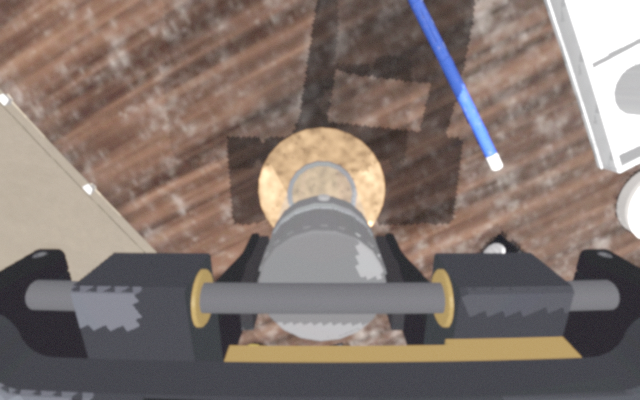

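The cap top reads about 0.144, so the tube is essentially at mat level. I'll finish the contact with tiny steps.

step_arm(
  slide=[
    [0, 0, 0.6],
    [0, 0, 0],
    [0, 0, 0],
  ],
  twist=[0, 0, 0],
)

```text
time: 12.77
position: [0.5306, -0.2049, 0.1273]
tool_rot: [0.229, 0.973, -0.0, 0.0]
ft_force: [-0.1, 0.3, -0.3]
grip_width: 0.055
```

step_arm(
  slide=[
    [0, 0, 0.6],
    [0, 0, 0],
    [0, 0, 0],
  ],
  twist=[0, 0, 0],
)

```text
time: 13.02
position: [0.5307, -0.205, 0.1272]
tool_rot: [0.229, 0.973, -0.0, 0.001]
ft_force: [-1.1, -0.2, 5.9]
grip_width: 0.0551
```

Contact is made at +5.9 N. I'll back off slightly, release, and rise.

step_arm(
  slide=[
    [0, 0, -0.5],
    [0, 0, 0],
    [0, 0, 0],
    [0, 0, 0],
    [0, 0, 0],
    [0, 0, 0],
    [0, 0, 0],
    [0, 0, 0],
  ],
  twist=[0, 0, 0, 0, 0, 0, 0, 0],
  jaw=87,
)

```text
time: 13.68
position: [0.5303, -0.2047, 0.1268]
tool_rot: [0.229, 0.973, 0.0, -0.0]
ft_force: [0.3, -0.3, -0.3]
grip_width: 0.0866
```

step_arm(
  slide=[
    [0, 0, -4],
    [0, 0, -10],
    [0, 0, -20],
    [0, 0, -25],
    [0, 0, -25],
    [0, 0, -20],
    [0, 0, -8],
    [0, 0, 0],
  ],
  twist=[0, 0, 0, 0, 0, 0, 0, 0],
)

```text
time: 14.35
position: [0.5316, -0.2055, 0.2418]
tool_rot: [0.229, 0.973, -0.001, 0.003]
ft_force: [0.2, -0.3, -0.4]
grip_width: 0.0872
```

```bash
python3 - <<'E'
from h import *
st(); c=snap('top','t7');P,_=pts(c);Z=P[...,2]
m=(Z>.083)&(Z<.092)&(abs(P[...,0]-.52)<.06)&(abs(P[...,1]-.26)<.06); print('spacer',m.sum(),np.median(Z[m]),cv2.minEnclosingCircle(P[m][:,:2].astype(np.float32)),P[m].mean(0))
m=(Z>.058)&(Z<.07)&(abs(P[...,0]-.565)<.04)&(abs(P[...,1]-.052)<.04);print('other',cv2.minEnclosingCircle(P[m][:,:2].astype(np.float32)))
p=cv2.minEnclosingCircle(P[(Z>.083)&(Z<.092)&(abs(P[...,0]-.52)<.06)&(abs(P[...,1]-.26)<.06)][:,:2].astype(np.float32))[0]
go([p[0],p[1],.24])
snap('side','s7')
E
```

```text
time 14.35
q [-0.5649  0.4482  1.575   0.      1.1123 -1.674 ]
position [ 0.5316 -0.2055  0.2418]
tool_rot [ 0.2288  0.9735 -0.001   0.0029]
ft_force [ 0.2252 -0.2902 -0.3724]
grip_width 0.0872
spacer 278 0.0851843656876663 ((0.5188251733779907, 0.2615610659122467), 0.0198159571737051) [0.51871452 0.26188495 0.08537768]
other ((0.5649934411048889, 0.052773598581552505), 0.02002798207104206)
pos [ 0.5306 -0.2049  0.24  ] slide mm [218.4 412.4  -0.7] yaw y [ 0.446  0.895 -0.   ] x [-0.895  0.446 -0.002]
```

View pics/t7.png

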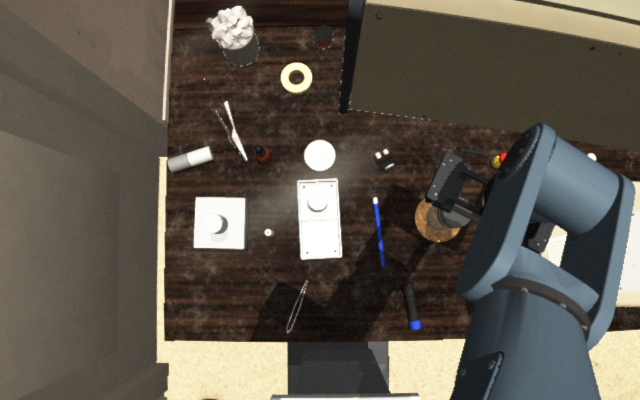

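View pics/s7.png

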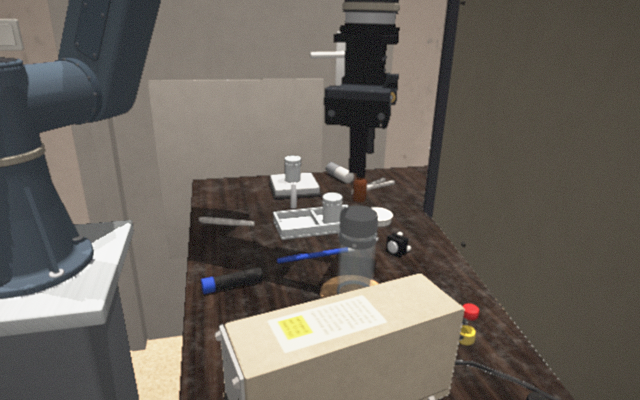

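The tube stands upright on the mat. The spacer is at about (0.5187, 0.2617) on the block, so I'll go to it.

step_arm(
  slide=[
    [6, 12, 0],
    [13, 24, 0],
    [16, 31, 0],
    [19, 35, 0],
    [19, 35, 0],
    [19, 35, 0],
    [19, 35, 0],
    [19, 35, 0],
    [19, 35, 0],
    [19, 35, 0],
    [17, 33, 0],
    [14, 28, 0],
    [11, 22, 0],
    [6, 12, 0],
    [2, 5, 0],
    [0, 0, 0],
    [0, 0, 0],
  ],
  twist=[0, 0, 0, 0, 0, 0, 0, 0, 0, 0, 0, 0, 0, 0, 0, 0, 0],
)

```text
time: 15.87
position: [0.5183, 0.2604, 0.2381]
tool_rot: [0.229, 0.973, -0.001, -0.001]
ft_force: [0.7, 0.3, -0.8]
grip_width: 0.0868
```

```bash
python3 - <<'E'
from h import *
c=snap('wrist','w8');P,_=pts(c);Z=P[...,2]
m=(Z>.08)&(Z<.092)&(abs(P[...,0]-.52)<.04)&(abs(P[...,1]-.26)<.04); print('spacer',m.sum(),np.median(Z[m]),cv2.minEnclosingCircle(P[m][:,:2].astype(np.float32)))
go([.5187,.2617,.069])
E
```

```text
spacer 1467 0.08412216005374662 ((0.5182293057441711, 0.2620393931865692), 0.020231902599334717)
pos [0.5185 0.2599 0.2384] slide mm [  0.5   1.9 169.4] yaw y [ 0.447  0.895 -0.001] x [-0.895  0.447  0.001]
```

View pics/w8.png

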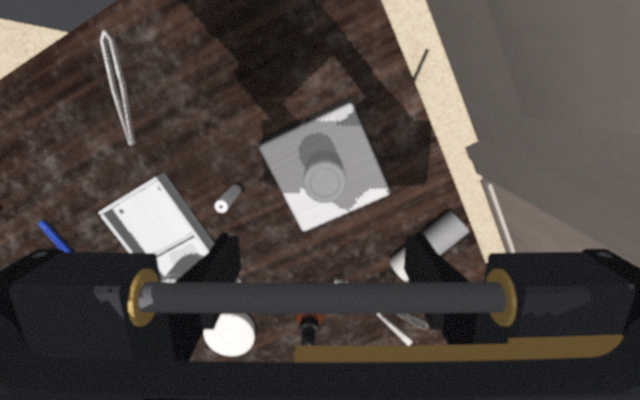

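step_arm(
  slide=[
    [0, 2, 10],
    [0, 0, 22],
    [0, 0, 30],
    [0, 0, 30],
    [0, 0, 30],
    [0, 0, 24],
    [0, 0, 14],
    [0, 0, 7],
    [0, 0, 3],
    [0, 0, 0],
    [0, 0, 0],
  ],
  twist=[0, 0, 0, 0, 0, 0, 0, 0, 0, 0, 0],
)

```text
time: 16.83
position: [0.5204, 0.2628, 0.0696]
tool_rot: [0.229, 0.973, 0.0, 0.001]
ft_force: [0.0, -0.5, 0.3]
grip_width: 0.0869
```

step_arm(
  slide=[
    [0, 0, 0],
    [0, 0, 0],
    [0, 0, 0],
    [0, 0, 0],
    [0, 0, 0],
    [0, 0, 0],
    [0, 0, 0],
    [0, 0, 0],
    [0, 0, 0],
    [0, 0, 0],
  ],
  twist=[0, 0, 0, 0, 0, 0, 0, 0, 0, 0],
  jaw=30,
  force=30,
)

```text
time: 17.67
position: [0.5194, 0.2629, 0.0688]
tool_rot: [0.229, 0.973, -0.0, -0.0]
ft_force: [0.3, -1.0, 0.6]
grip_width: 0.0393
```

```bash
python3 - <<'E'
from h import *
st()
E
```

```text
time 17.6667
q [ 2.7680e-01  7.1150e-01  1.6686e+00 -2.0000e-04  7.6190e-01 -8.3220e-01]
position [0.5194 0.2629 0.0688]
tool_rot [ 2.288e-01  9.735e-01 -2.000e-04 -1.000e-04]
ft_force [ 0.2998 -1.0165  0.6286]
grip_width 0.0393
```

step_arm(
  slide=[
    [0, 0, -4],
    [0, 0, -10],
    [0, 0, -18],
    [0, 0, -22],
    [0, 0, -22],
    [0, 0, -16],
    [0, 0, -8],
    [0, 0, 0],
  ],
  twist=[0, 0, 0, 0, 0, 0, 0, 0],
)

```text
time: 18.33
position: [0.5209, 0.2635, 0.1714]
tool_rot: [0.229, 0.973, 0.001, 0.002]
ft_force: [-0.5, 0.3, -1.6]
grip_width: 0.0391
```

```bash
python3 - <<'E'
from h import *
st(); go([.490,.0492,.1688]); c=snap('side','s9'); cv2.imwrite('pics/s9c.png',cv2.resize(c['color'][60:250,200:420],None,fx=3,fy=3))
E
```

```text
time 18.3333
q [ 2.7690e-01  5.5660e-01  1.6075e+00  1.0000e-04  9.7250e-01 -8.3220e-01]
position [0.5209 0.2635 0.1714]
tool_rot [0.2288 0.9735 0.0012 0.0022]
ft_force [-0.4635  0.3465 -1.6164]
grip_width 0.0391
pos [0.5209 0.2635 0.1714] slide mm [ -67.8 -205.6    2.2] yaw y [0.445 0.895 0.003] x [-0.895  0.446 -0.004]
```

View pics/s9c.png

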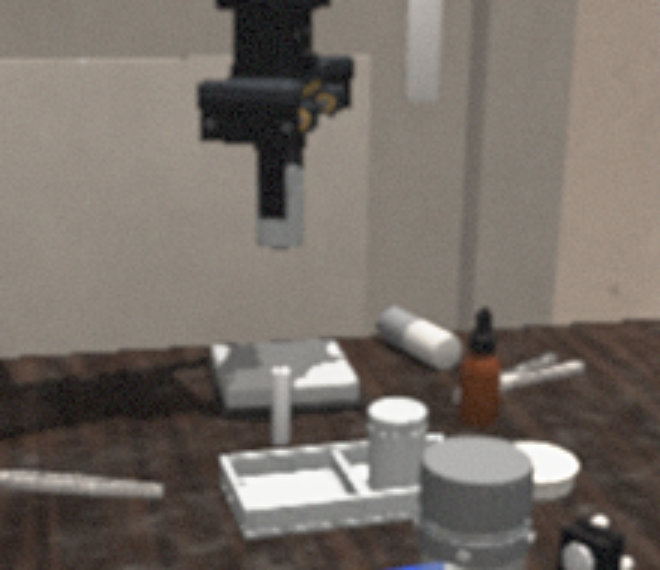

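The spacer is held upright above the block. Moving it over the free pocket.

step_arm(
  slide=[
    [-3, -10, 0],
    [-7, -20, 0],
    [-9, -27, 0],
    [-10, -30, 0],
    [-10, -30, 0],
    [-10, -30, 0],
    [-9, -25, 0],
    [-6, -18, 0],
    [-4, -10, 0],
    [-1, -4, 0],
    [0, 0, 0],
    [0, 0, 0],
  ],
  twist=[0, 0, 0, 0, 0, 0, 0, 0, 0, 0, 0, 0],
)

```text
time: 19.38
position: [0.4902, 0.0501, 0.1685]
tool_rot: [0.229, 0.973, 0.0, -0.0]
ft_force: [0.7, 0.2, -1.4]
grip_width: 0.0397
```

step_arm(
  slide=[
    [0, 0, 10],
    [0, 0, 20],
    [0, 0, 24],
    [0, 0, 24],
    [0, 0, 16],
    [0, 0, 8],
    [0, 0, 4],
    [0, 0, 0],
    [0, 0, 0],
  ],
  twist=[0, 0, 0, 0, 0, 0, 0, 0, 0],
)

```text
time: 20.13
position: [0.491, 0.0501, 0.0633]
tool_rot: [0.228, 0.974, 0.0, 0.001]
ft_force: [-0.3, 0.4, -0.6]
grip_width: 0.0397
```

```bash
python3 - <<'E'
from h import *
st(); go([.490,.0492,.0468]); c=snap('side','s10'); cv2.imwrite('pics/s10c.png',cv2.resize(c['color'][130:260,230:410],None,fx=4,fy=4));snap('wrist','w10')
E
```

```text
time 20.1333
q [-1.2530e-01  6.5410e-01  1.8982e+00  1.0000e-04  5.8820e-01 -1.2351e+00]
position [0.491  0.0501 0.0633]
tool_rot [2.285e-01 9.736e-01 1.000e-04 6.000e-04]
ft_force [-0.2748  0.3906 -0.577 ]
grip_width 0.0397
pos [0.491  0.0501 0.0633] slide mm [ 0.6 -1.2 16.5] yaw y [0.445 0.896 0.   ] x [-0.896  0.445 -0.001]
```

View pics/s10c.png

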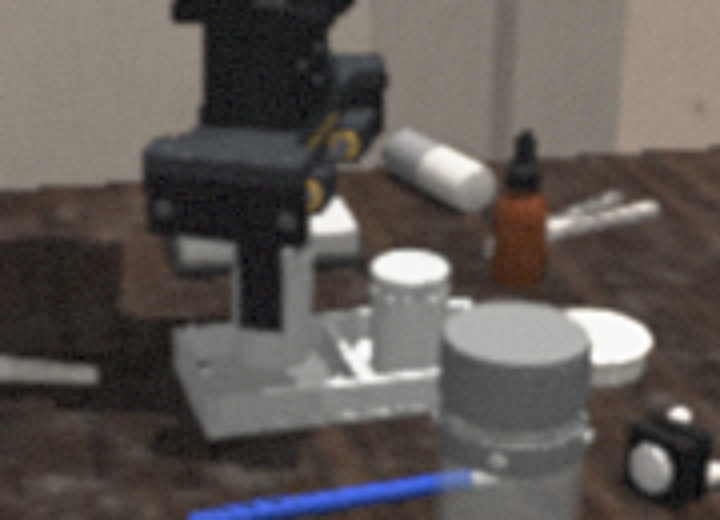

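View pics/w10.png

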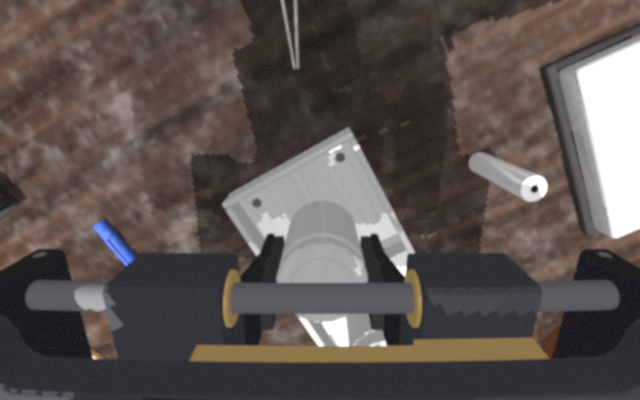

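The spacer is over the middle of the pocket, so I'll lower it softly.

step_arm(
  slide=[
    [0, 0, 5],
    [0, 0, 5],
    [0, 0, 3],
    [0, 0, 1.5],
    [0, 0, 0],
    [0, 0, 0],
  ],
  twist=[0, 0, 0, 0, 0, 0],
)

```text
time: 20.73
position: [0.4904, 0.0496, 0.0482]
tool_rot: [0.229, 0.973, -0.0, -0.0]
ft_force: [1.2, 1.2, -1.2]
grip_width: 0.0394
```

step_arm(
  slide=[
    [0, 0, 0.7],
    [0, 0, 0],
    [0, 0, 0],
  ],
  twist=[0, 0, 0],
)

```text
time: 20.98
position: [0.4905, 0.0496, 0.0477]
tool_rot: [0.229, 0.973, 0.0, 0.0]
ft_force: [0.1, -1.3, -0.9]
grip_width: 0.0389
```

step_arm(
  slide=[
    [0, 0, 0.6],
    [0, 0, 0],
    [0, 0, 0],
  ],
  twist=[0, 0, 0],
)

```text
time: 21.23
position: [0.4905, 0.0496, 0.0471]
tool_rot: [0.229, 0.973, -0.0, -0.0]
ft_force: [0.0, -0.1, -1.6]
grip_width: 0.0395
```

step_arm(
  slide=[
    [0, 0, 0.6],
    [0, 0, 0],
    [0, 0, 0],
  ],
  twist=[0, 0, 0],
)

```text
time: 21.48
position: [0.4905, 0.0496, 0.0468]
tool_rot: [0.229, 0.973, 0.0, 0.0]
ft_force: [-0.9, -0.3, 3.6]
grip_width: 0.0398
```

step_arm(
  slide=[
    [0, 0, 0.4],
    [0, 0, 0],
    [0, 0, 0],
  ],
  twist=[0, 0, 0],
)

```text
time: 21.73
position: [0.4906, 0.0496, 0.0468]
tool_rot: [0.229, 0.973, 0.0, 0.0]
ft_force: [-0.4, 0.5, 7.3]
grip_width: 0.0399
```

step_arm(
  slide=[
    [0, 0, -0.4],
    [0, 0, 0],
    [0, 0, 0],
    [0, 0, 0],
    [0, 0, 0],
    [0, 0, 0],
    [0, 0, 0],
    [0, 0, 0],
  ],
  twist=[0, 0, 0, 0, 0, 0, 0, 0],
  jaw=64,
)

```text
time: 22.4
position: [0.4904, 0.0496, 0.0464]
tool_rot: [0.229, 0.973, -0.0, -0.0]
ft_force: [0.0, -0.2, 0.4]
grip_width: 0.0636
```

step_arm(
  slide=[
    [0, 0, -4],
    [0, 0, -10],
    [0, 0, -20],
    [0, 0, -30],
    [0, 0, -35],
    [0, 0, -30],
    [0, 0, -20],
    [0, 0, -10],
    [0, 0, 0],
    [0, 0, 0],
  ],
  twist=[0, 0, 0, 0, 0, 0, 0, 0, 0, 0],
)

```text
time: 23.23
position: [0.4905, 0.0497, 0.2065]
tool_rot: [0.229, 0.973, 0.0, 0.001]
ft_force: [-0.2, 0.1, -0.5]
grip_width: 0.0641
```

step_arm(
  slide=[
    [10, 15, 0],
    [15, 30, 0],
    [15, 30, 0],
    [15, 30, 0],
    [15, 30, 0],
    [15, 30, 0],
    [15, 30, 0],
    [15, 30, 0],
    [10, 15, 0],
    [0, 0, 0],
    [0, 0, 0],
  ],
  twist=[0, 0, 0, 0, 0, 0, 0, 0, 0, 0, 0],
)

```text
time: 24.15
position: [0.4842, 0.3205, 0.2038]
tool_rot: [0.228, 0.974, -0.001, -0.001]
ft_force: [0.4, 0.5, 0.6]
grip_width: 0.0641
```

```bash
python3 - <<'E'
from h import *
st(); c=snap('top','t11');P,_=pts(c);Z=P[...,2]
f=lambda m:(int(m.sum()),np.median(Z[m]),cv2.minEnclosingCircle(P[m][:,:2].astype(np.float32)))
b=(Z>.058)&(Z<.07)&(abs(P[...,1]-.052)<.04)
print('spacer',f(b&(abs(P[...,0]-.49)<.03))); print('other',f(b&(abs(P[...,0]-.565)<.03)))
print('cap',f((Z>.138)&(Z<.15)&(abs(P[...,0]-.53)<.05)&(abs(P[...,1]+.2)<.05)))
m=(P[...,0]>.43)&(P[...,0]<.63)&(P[...,1]>-.01)&(P[...,1]<.11)&(Z>.016)&(Z<.026)
print('tray',cv2.minAreaRect(P[m][:,:2].astype(np.float32)))
snap('side','s11')
E
```

```text
time 24.15
q [ 3.9270e-01  5.1270e-01  1.5804e+00 -6.0000e-04  1.0519e+00 -7.1850e-01]
position [0.4842 0.3205 0.2038]
tool_rot [ 0.2277  0.9737 -0.0012 -0.0012]
ft_force [0.4145 0.5151 0.6474]
grip_width 0.0641
spacer (307, np.float64(0.06333831993879468), ((0.49061280488967896, 0.04924136772751808), 0.019972924143075943))
other (303, np.float64(0.06323249937105158), ((0.5647943615913391, 0.05277910828590393), 0.02003548853099346))
cap (728, np.float64(0.1448367251501061), ((0.5316525101661682, -0.20532317459583282), 0.029264943674206734))
tray ((0.5304620862007141, 0.05082697793841362), (0.16601765155792236, 0.08618196845054626), 2.6820526123046875)
```

View pics/t11.png

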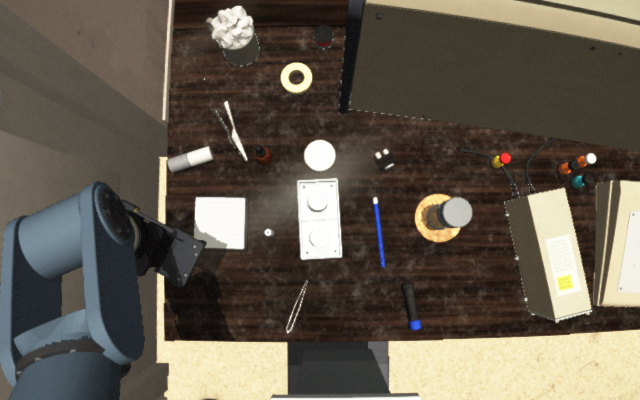

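View pics/s11.png

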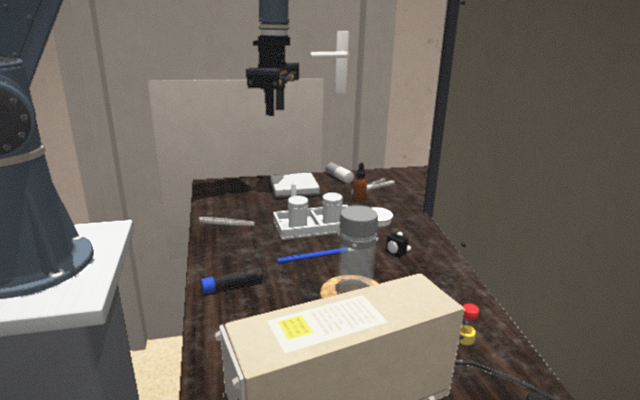

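Both spacers stand in their pockets ((319,237) and (317,202)). The tube stands on the mat at (455,212), and the post (268,232) and bottle (262,155) are where they were. I'll hand in.

```bash
python3 -c "
from rig import robot
print(robot.hand_in())"
```

```text
the job is handed in; nothing more can be done
None
```

I handed the job in at about 24 s of the 67 s allowed; no verdict is reported. One rap at about 0.29 m/s freed the spacer onto the block. I then lifted the tube off, stood it back on the mat, and placed the spacer upright in the empty pocket.

**Last camera checks:**

| Item | Result |
|---|---|
| Freed spacer | Within about 1 mm of the pocket centre, top at 63 mm as expected |
| Other spacer | Unmoved, within 1 mm |
| Tube cap | About 2–3 mm from the mat centre, top at 145 mm, so it stands flat |
| Post and bottle | Same place in the pictures as at the start |
| Gripper | Clear of everything |

**One disagreement:** the tube slid up about 3.5 mm in the grip during the rap. It therefore met the mat lower than I had worked out, and I found the contact by force, with at most 6 N measured.

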